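# Set the sample selector and start the analyser

## Robot

A 7-joint arm with a two-finger parallel gripper is mounted at the origin on the work surface. World frame = base frame: x ahead of the robot, y to its left, z up, the work surface at z = 0. Lengths are in mm, angles in rad, forces in N, time in s.
With the tool pointing down it reaches from about 400 to 875 mm from the base axis. Payload 4.4 kg.
Tool frame: the origin (TCP) lies on the centre line of the jaws, within the pads' length; the fingertips stand 25 mm ahead of it and the grasp point (between the pads) lies 6 mm ahead of it; x points along the fingers, y is the direction in which the jaws open and shut, and the axes are right-handed (so a half turn about x gives the same grasp; the last joint's range is limited). The gripper opens to 85 mm and grips with 20 to 120 N. Pads are 22 mm wide; open, the fingers measure 114 mm over their backs; the gripper's body (76 mm by 85 mm) begins 54 mm behind the grasp point. The pads swing forward as they close: fully open they stand 13 mm farther back than shut.
Start: joints at [1.231, 0.628, 0.038, 1.517, -0.027, 0.996, -0.02], TCP at [175.781, -625.794, 256.313] pointing down, gripper open.
Joint ranges: [-3.06, 3.06], [-0.37, 2.12], [-1.25, 1.32], [0.18, 2.47], [-1.1, 4.24], [0.23, 1.98], [-2.94, 2.94]. Speed limits (rad/s): [2.57, 2.57, 3.14, 3.14, 3.14, 3.14, 3.14].

## Interface

Orientations are given as [roll, pitch, yaw] about the fixed x, y, z axes, in that order (R = Rz(yaw) Ry(pitch) Rx(roll)).
In Python, from cell import * gives the robot as it stands. The module is installed in compiled form; this text tells all that it offers.
- The arm moves only by the tool jog_arm, never from a script. Its argument "series" is a list of rows, each a list of 3 entries, a list of its own where there are three numbers: the turn, a rotation vector about the tool's x, y, z in degrees, then the shift along the tool's x, y, z in mm, then the gripper's target within -1 to 1 (shut at 1, half-way at 0, fully open at -1). In form: [[[rx, ry, rz], [dx, dy, dz], hand], ...]. A call has 1 to 8 rows; each row shifts and turns the commanded pose from where the row before left it, along the tool's axes as they then stand; what a row does not reach is not made up. A row lasts 1/8 s, in which the tool goes at most 62.5 mm and 10.7 degrees, less where a joint would pass 70% of its speed; a pose out of reach is approached as far as the arm can. A call is refused whole if a number of a shift passes 62.5 or a number of a turn 10.7, either way. A call with a gripper value outside its range is refused whole. The fingers move at their own pace and stop on an object; the grip force is fixed at half the most. Time passes only in rows, so rows that do not move let the fingers close. It gives the time, the measured TCP pose, the force and the opening at its end, in the units of the state.
- read_state(): the state, without advancing time (a new reading comes with each control period).
- get_image(name): name is "side" or "top"; returns a dict with "img" (400x640x3 uint8, red, green, blue), "range_z" (400x640 float32, mm along the optical axis (not along the pixel's ray), 0 where there is no reading), "fovy" (degrees; the focal length in pixels is half the picture's height over the tangent of half this angle, whatever the lens; pixels are square), "cx", "cy" (the principal point, pixels), "k1" (the pictures are not rectified: a ray, as slopes to the right and down, at radius r is drawn at 1 + k1 r^2 times it, then the intrinsics apply), "cam_to_world" (4x4, takes a point from camera to world coordinates). Camera axes: x right, y up, looking along -z (the intrinsics and any distortion apply to the point x, -y, -z); pixel columns grow to the right and rows downward; lengths in mm; the calibration is good to about 2 mm. A picture is of the moment at which its call begins.
- finish_job(): hands the job in, once; it reports no verdict.
The state is a dict: "clock": time; "qpos": joint angles; "qd": joint speeds; "tau": joint torques, N m; "eef_pos": TCP position; "tool_rot": TCP orientation; "force": force on the tool from outside, world axes, zero at the start; "torque": the same for the moment, N m; "width": finger opening in mm.
Only numpy, scipy, OpenCV 4.12 (cv2) and the standard library are available. Lean on these libraries where they do the work, as an engineer would, in place of code of your own. Each camera call takes 0.05 s, during which the arm holds its last target. There are 200 camera calls.

## Task

Sample 3 sits three clicks clockwise (seen from above) of the red marker on the white analyser's selector dial. With a fingertip, push the black pointer gently round from one side, click by click, to that position, never taking it between the fingers, and only then press the green start key fully down and let it come back up. Leave the red key and all the vials and other things about the bench as they are.

Things in the scene. Friction and masses are not known exactly. Their poses are not given: they have to be found in the camera images.
- selector (a joint): selector angle, rad, growing clockwise seen from above. Ten click positions 30 degrees apart: 0.5236*k, k = 0 to 9; stops 0.12 rad beyond the first and last, so it cannot turn through the gap between them. It snaps into the nearer position but may hang a few degrees round the crest half-way; leaving one takes 0.09 N m, 2.3 N at 40 mm from the axis. It never starts at the wanted one.
- selector_axis (a point): on the selector's vertical axis, level with the pointer's top, 28 mm above the analyser's flat top; turns with it: x outwards along the pointer, z up. A black hub (radius 21 mm, 23 mm high) with one black pointer bar 12 mm wide, out to 52 mm from the axis, 4 to 28 mm above the analyser's top, white line on it. White ticks 52 to 63 mm from the axis show the positions.
- selector_tip (a point): top of the pointer bar, 46 mm out from the axis, on its white line, 28 mm above the analyser's top
- marker_red_top (a point): centre of the top of the red round marker, 20 mm in diameter, 5 mm high, fixed on the analyser's top 76 mm from the selector's axis, in line with one of the positions. The wanted position is three clicks (90 degrees) clockwise of the direction from axis to marker. Blue and yellow markers like it mark other positions.
- start_top (a point): centre of the top of the green start key, a round spring key of radius 12 mm near the front right corner of the analyser's top (seen from the robot); pressed straight down 6 mm, which takes 5 N
- start (a joint): travel of the green start key in m: 0 up, 0.006 fully down; it springs back
- stop (a joint): travel of the red stop key in m, same size as the green one, 80 mm to its left; not to be pressed
- analyser: the white analyser, fixed, 240 mm (x) by 300 mm (y) by 60 mm high, flat top; origin at the centre of its underside, front side facing -x
- vial_a: loose glass vial with blue cap, 22 mm in diameter, 42 mm high, standing on the analyser's top; origin at the centre of its underside; to be left alone
- vial_b: the same with a white cap; to be left alone
- reagent: amber bottle, 70 mm in diameter, 130 mm high, on the bench left of the analyser; to be left alone
- beaker: glass beaker, 68 mm in diameter, 90 mm high, on the bench right of the analyser; to be left alone
- capsule_dish: white dish of green and white capsules, 90 mm in diameter, 17 mm high, on the bench at the right; to be left alone
- pen: blue pen, 120 mm long, lying on the bench at the left; to be left alone
- scoop: steel sampling scoop, 160 mm long, lying on the bench at the right; to be left alone

How it is judged:
By the outcome, as a careful person would: the job done as asked, in the order asked, and still so for the second after the job is handed in, with the robot touching nothing.
It also fails if it takes over 58 s, if anything falls off the work surface, if the arm or the gripper's body presses on something with over 40 N, if the wrist force passes 120 N, or if a joint passes its speed limit or range.

## Working session

There is one attempt and no reset: what is moved stays moved. The work goes in short steps, Python scripts to look and compute and a tool call to move; the robot and the scene stay as the last step left them, time stands still between calls to the robot, and variables do not carry over. Pictures are saved under pics/ and viewed, about 8 in all and at most 12, crops included, and the job is handed in when it is done.

Besides the shell and the picture viewer there is one more tool, called after "Request:" as a command line: name --argument value ..., lists and objects as JSON in quotes. jog_arm: Moves the arm, as the interface text tells. Its arguments: {"type":"object","properties":{"series":{"type":"array"}},"required":["series"]}

```bash
mkdir -p pics; cat > h.py <<'E'
from cell import *
import numpy as np, cv2
def K(d):
    f=200/np.tan(np.radians(d["fovy"])/2); return np.array([[f,0,d["cx"]],[0,f,d["cy"]],[0,0,1]])
def onplane(d,uv,z):
    uv=np.array(uv,float).reshape(-1,1,2)
    s=cv2.undistortPoints(uv,K(d),np.array([d["k1"],0,0,0.]))[:,0]
    T=np.array(d["cam_to_world"]); r=np.c_[s[:,0],-s[:,1],-np.ones(len(s))]@T[:3,:3].T
    t=(z-T[2,3])/r[:,2]; return T[:3,3]+r*t[:,None]
def proj(d,P):
    T=np.array(d["cam_to_world"]); p=(np.atleast_2d(P)-T[:3,3])@T[:3,:3]
    p=p*[1,-1,-1]
    return cv2.projectPoints(p,np.zeros(3),np.zeros(3),K(d),np.array([d["k1"],0,0,0.]))[0][:,0]
def save(d,n,crop=None,s=1):
    im=d["img"][:,:,::-1]
    if crop: a,b,c,e=crop; im=im[b:e,a:c]
    cv2.imwrite(n,cv2.resize(im,None,fx=s,fy=s,interpolation=cv2.INTER_CUBIC))
E
python3 - <<'E'
from h import *
s=read_state();print(s)
a=get_image("top");b=get_image("side")
save(a,"pics/top0.png");save(b,"pics/side0.png")
for d in(a,b):print({k:d[k] for k in("fovy","cx","cy","k1","cam_to_world")})
E
```

```text
{'clock': 0.0, 'qpos': array([ 1.23119006,  0.62934037,  0.03844326,  1.51836646, -0.02699987,
        0.99631829, -0.01996721]), 'qd': array([-1.64571523e-03, -7.48730965e-04, -9.75400058e-04, -1.27997186e-03,
        1.92792996e-03,  6.07976608e-04, -4.15434894e-05]), 'tau': array([ 4.35796237e-04, -5.63400435e+01,  1.22665823e+00, -1.93437159e+01,
        1.10451481e-02,  1.05519631e-02, -6.77296171e-06]), 'eef_pos': array([ 175.62860005, -625.21757159,  255.39330791]), 'tool_rot': array([-1.55725231,  1.5688819 ,  1.85817845]), 'force': array([-0.24902238,  0.95384084,  0.22030499]), 'torque': array([0.02326615, 0.01498801, 0.05577857]), 'width': 85.42289714955395}
{'fovy': 46.96794656188311, 'cx': 310.10549009792766, 'cy': 198.271033185723, 'k1': -0.11199201308238939, 'cam_to_world': array([[ 9.62876484e-03,  9.98307775e-01, -5.73486948e-02,
         4.10388247e+02],
       [-9.99800846e-01,  8.60889247e-03, -1.80042972e-02,
        -1.46143821e+01],
       [-1.74801212e-02,  5.75106327e-02,  9.98191852e-01,
         1.56171066e+03],
       [ 0.00000000e+00,  0.00000000e+00,  0.00000000e+00,
         1.00000000e+00]])}
{'fovy': 47.04082614658136, 'cx': 316.0829092749147, 'cy': 202.36681733587923, 'k1': -0.11139312723013646, 'cam_to_world': array([[-9.27200329e-01,  2.92103504e-01, -2.34467679e-01,
         1.64850253e+02],
       [-3.74563600e-01, -7.25221470e-01,  5.77716132e-01,
         7.95174063e+02],
       [-1.28808890e-03,  6.23481645e-01,  7.81836926e-01,
         1.14846720e+03],
       [ 0.00000000e+00,  0.00000000e+00,  0.00000000e+00,
         1.00000000e+00]])}
```

View pics/top0.png

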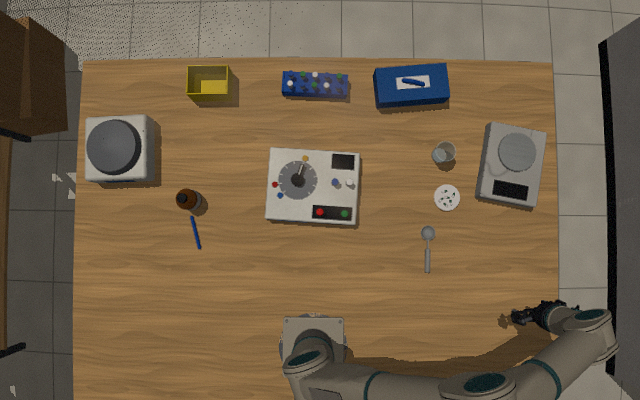

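View pics/side0.png

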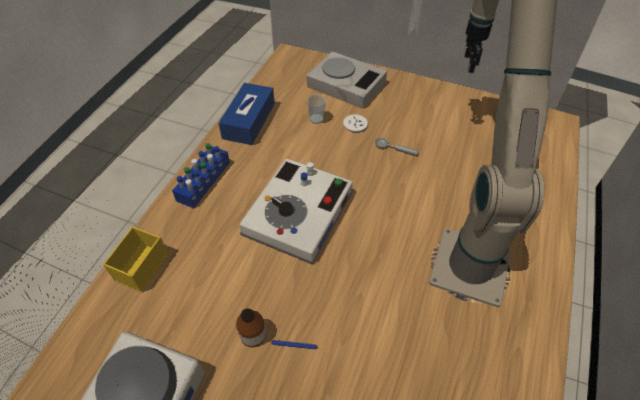

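The top view shows the dial at about (297,180), with the red marker at (275,184), blue at (280,195) and yellow at (305,158). The pointer points up towards yellow, the green key is at (345,213) and the vials are near (336,183) and (350,184). The side view agrees. Next I'll zoom in and measure.

```bash
cat > m.py <<'E'
from h import *
def blobs(d,z,box):
    hsv=cv2.cvtColor(d["img"],cv2.COLOR_RGB2HSV); out=[]
    R={"red":[(0,8),(172,180)],"yellow":[(16,32)],"green":[(45,85)],"blue":[(100,130)]}
    for n,rs in R.items():
        m=np.zeros(hsv.shape[:2],np.uint8)
        for lo,hi in rs: m|=cv2.inRange(hsv,(lo,130,60),(hi,255,255))
        k=np.zeros_like(m); a,b,c,e=box; k[b:e,a:c]=m[b:e,a:c]
        N,_,st,ce=cv2.connectedComponentsWithStats(k)
        for i in range(1,N):
            if st[i,4]>8: print(n,st[i,4],ce[i].round(1),onplane(d,ce[i],z)[0].round(1))
if __name__=="__main__":
    a=get_image("top");b=get_image("side")
    print("top");blobs(a,65,(262,145,364,228)); print("side");blobs(b,65,(240,155,355,260))
    save(a,"pics/top1.png",(260,142,366,230),7);save(b,"pics/side1.png",(238,155,358,260),5.5)
E
python3 m.py
```

```text
top
red 23 [274.4 184. ] [542.3 129.6  65. ]
red 49 [319.4 211.3] [454.1 -18.3  65. ]
yellow 17 [266.  149.5] [656.  159.1  65. ]
yellow 73 [344.6 148.3] [661.6 -99.2  65. ]
yellow 21 [304.9 157.8] [629.1  30.9  65. ]
yellow 45 [264.2 166.7] [598.9 164.   65. ]
yellow 34 [361.7 165.8] [ 604.3 -155.4   65. ]
yellow 9 [360.6 176.4] [ 569.2 -151.7   65. ]
yellow 56 [263.6 195.1] [505.6 164.6  65. ]
yellow 26 [263.  216.3] [436.3 165.4  65. ]
yellow 94 [275.5 223.7] [412.5 124.3  65. ]
yellow 97 [303.4 224.6] [410.4  33.3  65. ]
yellow 34 [326.1 225.3] [408.9 -40.4  65. ]
yellow 36 [343.  226.2] [406.4 -95.2  65. ]
green 10 [343.2 213.8] [446.8 -95.6  65. ]
blue 20 [279.8 194.8] [507.  111.6  65. ]
side
red 60 [327.  199.6] [463.1 -27.8  65. ]
red 26 [279.5 231. ] [547.9 131.6  65. ]
yellow 11 [351.5 157.5] [ 452.8 -223.2   65. ]
yellow 39 [346.5 163.4] [ 459.  -191.9   65. ]
yellow 13 [273.5 164.8] [675.4 -97.9  65. ]
yellow 10 [332.6 168.5] [ 492.7 -154.    65. ]
yellow 11 [352.5 170.6] [ 430.5 -169.1   65. ]
yellow 22 [267.2 197.8] [634.5  33.8  65. ]
yellow 9 [352.6 230.9] [353.2  52.7  65. ]
yellow 17 [350.4 238.2] [350.5  78.8  65. ]
yellow 10 [246.3 240.8] [621.2 197.8  65. ]
yellow 105 [345.1 252.2] [348.4 128.8  65. ]
yellow 20 [244.2 248.8] [614.2 223.9  65. ]
yellow 12 [257.3 251. ] [576.8 216.7  65. ]
yellow 9 [335.6 247.3] [378.9 123.5  65. ]
yellow 13 [242.  256.1] [608.9 247.7  65. ]
yellow 18 [263.2 257.1] [552.8 228.5  65. ]
green 20 [337.8 181.4] [ 457.9 -108.5   65. ]
blue 20 [303.8 175.2] [567.3 -93.1  65. ]
blue 14 [293.5 229.7] [512.4 112.3  65. ]
```

View pics/top1.png

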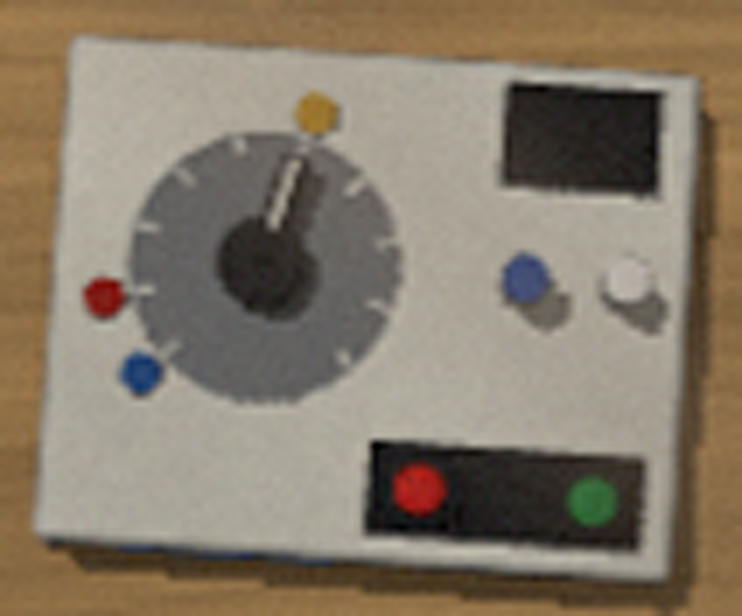

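View pics/side1.png

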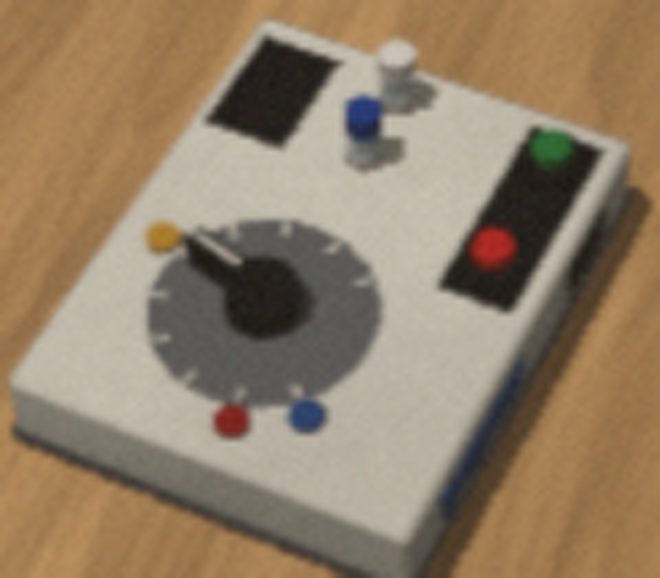

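```bash
cat > a.py <<'E'
from h import *
from scipy.optimize import least_squares
a=get_image("top");b=get_image("side")
def ray(d,uv): 
    p=onplane(d,[uv],0)[0]; o=np.array(d["cam_to_world"])[:3,3]; v=p-o; return o,v/np.linalg.norm(v)
def tri(u,v):
    A=np.zeros((3,3));y=np.zeros(3);L=[ray(a,u),ray(b,v)]
    for o,r in L:
        P=np.eye(3)-np.outer(r,r);A+=P;y+=P@o
    X=np.linalg.solve(A,y);return X,max(np.linalg.norm((np.eye(3)-np.outer(r,r))@(X-o)) for o,r in L)
M={"red":((274.4,184),(279.5,231)),"blue":((279.8,194.8),(293.5,229.7)),"yel":((304.9,157.8),(267.2,197.8)),
"stop":((319.4,211.3),(327,199.6)),"start":((260+592/7,142+500/7),(238+551/5.5,155+148/5.5)),
"vialA":((260+525/7,142+278/7),(238+363/5.5,155+112/5.5)),"vialB":((260+628/7,142+281/7),(238+398/5.5,155+52/5.5))}
for n,(u,v) in M.items(): X,e=tri(u,v);print(n,X.round(1),round(e,1))
for nm,d,i in(("top",a,0),("side",b,1)):
    P=np.array([onplane(d,[M[n][i]],65)[0][:2] for n in("red","blue","yel")])
    r=least_squares(lambda c:np.hypot(*(P-c).T)-76,P.mean(0)+[0,-30]);c=r.x
    print(nm,"axis",c.round(1),r.fun.round(1),"ang",np.degrees(np.arctan2(*(P-c).T[::-1])).round(1))
    # white line on pointer at z=88
    g=d["img"].astype(int)
    if i==0:
        T=np.array([(145,228),(187,178),(240,145),(310,140),(357,187),(390,242),(380,303),(343,357),(145,290),(173,348)])/7+[260,142]
        Q=onplane(d,T,60)[:,:2]
        r=least_squares(lambda c:np.hypot(*(Q-c).T)-57.5,c);print("ticks axis",r.x.round(1),r.fun.round(1),np.degrees(np.arctan2(*(Q-r.x).T[::-1])).round(1))
    L=np.array([(270,225),(298,160)])/7+[260,142] if i==0 else np.array([(240,263),(192,235)])/5.5+[238,155]
    Q=onplane(d,L,88)[:,:2];v=Q[1]-Q[0];print("line",Q.round(1),"dir",np.degrees(np.arctan2(v[1],v[0])).round(1),"from axis",np.degrees(np.arctan2(*(Q[1]-c)[::-1])).round(1),np.linalg.norm(Q-c,axis=1).round(1))
P=[]
for uv in((272,210),(300,218),(330,155),(350,200),(290,150)):
    z=a["range_z"][uv[1],uv[0]];o,r=ray(a,uv);F=-np.array(a["cam_to_world"])[:3,2];print((o+r*z/(r@F)).round(1))
E
python3 a.py
```

```text
red [545.  130.7  65. ] 3.0
blue [509.4 112.3  66.2] 2.7
yel [632.1  31.9  63.5] 3.0
stop [456.4 -17.4  79.7] 2.8
start [450.5 -98.6  76.3] 2.9
vialA [551.  -66.1  98.2] 3.1
vialB [ 549.4 -113.   101.4] 2.8
top axis [557.2  54.9] [ 0.2 -0.3 -0.2] ang [101.5 131.7 -18.6]
ticks axis [557.8  53. ] [ 1.5 -3.  -0.6  4.  -1.8  1.6 -0.7 -0.3  0.4  1.4] [  74.3   43.2   12.8  -19.2  -49.7  -80.  -108.9 -140.1  103.2  133.2]
line [[572.5  49.9]
 [602.7  37.3]] dir -22.6 from axis -21.2 [16.1 48.8]
side axis [562.5  56.4] [ 0.5 -0.9 -0.6] ang [101.  131.9 -17.5]
line [[576.5  51.1]
 [608.8  43.2]] dir -13.8 from axis -15.9 [15.  48.1]
[457.1 136.6  61.9]
[432.  45.  56.]
[640.  -51.6  57.9]
[ 492.3 -118.1   56.9]
[655.6  80.3  59.2]
```

```bash
cat >> h.py <<'E'
from scipy.spatial.transform import Rotation as Ro
def goto(target,Rt=None):
    s=read_state();R=Ro.from_euler("xyz",s["tool_rot"])
    print("t",round(s["clock"],2),"pos",s["eef_pos"].round(1),"F",s["force"].round(1),"w",round(s["width"],1))
    print("toolR cols",R.as_matrix().round(3).tolist())
    d=np.array(target)-s["eef_pos"];print("shift tool",R.inv().apply(d).round(1))
    if Rt is not None: print("rotvec deg(tool)",np.degrees((R.inv()*Ro.from_matrix(Rt)).as_rotvec()).round(2))
E
python3 -c "
from h import *
# x down, y along world +-y
for sy in(1,-1):
    x=np.array([0,0,-1.]);y=np.array([0,sy,0.]);goto([600,0,220],np.c_[x,y,np.cross(x,y)])
"
```

```text
t 0.3 pos [ 175.7 -625.6  256. ] F [-0.7  0.1 -0.4] w 85.2
toolR cols [[-0.0, 0.27, -0.963], [0.001, -0.963, -0.27], [-1.0, -0.001, -0.0]]
shift tool [  36.3 -487.6 -577.6]
rotvec deg(tool) [-1.6431e+02 -5.0000e-02  0.0000e+00]
t 0.3 pos [ 175.7 -625.6  256. ] F [-0.7  0.1 -0.4] w 85.2
toolR cols [[-0.0, 0.27, -0.963], [0.001, -0.963, -0.27], [-1.0, -0.001, -0.0]]
shift tool [  36.3 -487.6 -577.6]
rotvec deg(tool) [15.69  0.    0.04]
```

Request:
jog_arm --series '[[[0, 0, 0], [0, -20, -25], 1], [[0, 0, 0], [0, -36, -43], 1], [[0, 0, 0], [0, -36, -43], 1], [[0, 0, 0], [0, -36, -43], 1], [[0, 0, 0], [0, -36, -43], 1], [[0, 0, 0], [0, -36, -43], 1], [[0, 0, 0], [0, -36, -43], 1], [[0, 0, 0], [0, -36, -43], 1]]'

```text
clock: 1.3
eef_pos: [417.1, -274.3, 256.6]
tool_rot: [2.308, 1.57, -0.56]
force: [-0.1, -1.3, -0.2]
width: 0.2
```

Request:
jog_arm --series '[[[0, 0, 0], [0, -36, -43], 1], [[0, 0, 0], [0, -36, -43], 1], [[0, 0, 0], [0, -36, -43], 1], [[0, 0, 0], [0, -36, -43], 1], [[0, 0, 0], [0, -36, -43], 1], [[0, 0, 0], [0, -20, -25], 1], [[8, 0, 0], [20, 0, 0], 1], [[7.7, 0, 0], [16, 0, 0], 1]]'

```text
clock: 2.3
eef_pos: [593.2, -17.7, 219.6]
tool_rot: [-0.009, 1.571, 3.129]
force: [1.1, -0.8, 0.2]
width: -0.0
```

```bash
python3 -c "
from h import *
x=np.array([0,0,-1.]);y=np.array([0,-1,0.]);goto([600,0,150],np.c_[x,y,np.cross(x,y)]);print(read_state()['qpos'])
a=get_image('top');b=get_image('side')
im=np.vstack([a['img'][130:230,230:390],b['img'][100:260,200:360]])[:,:,::-1]
cv2.imwrite('pics/c1.png',cv2.resize(im,None,fx=3,fy=2.3))"
```

```text
t 2.3 pos [593.2 -17.7 219.6] F [ 1.1 -0.8  0.2] w -0.0
toolR cols [[-0.0, -0.004, -1.0], [0.0, -1.0, 0.004], [-1.0, -0.0, 0.0]]
shift tool [ 69.6 -17.7  -6.8]
rotvec deg(tool) [-0.2   0.01  0.  ]
[-0.05888157  0.58883296  0.06511586  1.72192019 -0.04888056  0.83264008
 -1.5461041 ]
```

Request:
jog_arm --series '[[[0, 0, 0], [20, -4, 0], 1], [[0, 0, 0], [35, -6, -3], 1], [[0, 0, 0], [35, 0, 0], 1], [[0, 0, 0], [6, 0, 0], 1], [[0, 0, 0], [0, 0, 0], 1], [[0, 0, 0], [0, 0, 0], 1]]'

```text
clock: 3.15
eef_pos: [597.3, -8.5, 126.0]
tool_rot: [-3.12, 1.568, 0.021]
force: [-0.0, -0.2, 0.4]
width: 0.3
```

```bash
python3 -c "
from h import *
goto([600,0,150])
p=read_state()['eef_pos'];tip=p-[0,0,25]
a=get_image('top');b=get_image('side')
C=np.array([560,55.7,60])
for d in(a,b):
    for q in(tip,p): 
        u=tuple(int(v) for v in proj(d,q)[0].round());print(u)
o=[]
for d,(x,y,X,Y) in((a,(255,140,365,230)),(b,(235,130,345,250))):
    im=d['img'][y:Y,x:X,::-1]; im=cv2.resize(im,None,fx=5,fy=5,interpolation=cv2.INTER_CUBIC)
    for q,c in((tip,(0,255,255)),(p,(255,0,255))):
        u=(proj(d,q)[0]-[x,y])*5;cv2.circle(im,tuple(int(v) for v in u),3,c,-1)
    o.append(cv2.resize(im,(400,int(im.shape[0]*400/im.shape[1]))))
h=max(i.shape[0] for i in o);cv2.imwrite('pics/c2.png',np.hstack([np.pad(i,((0,h-i.shape[0]),(0,0),(0,0))) for i in o]))"
```

```text
t 3.15 pos [597.3  -8.5 126. ] F [-0.  -0.2  0.4] w 0.3
toolR cols [[0.003, -0.0, -1.0], [0.0, -1.0, 0.0], [-1.0, -0.0, -0.003]]
shift tool [-24.   -8.5  -2.8]
(317, 166)
(317, 165)
(283, 184)
(283, 178)
```

View pics/c2.png

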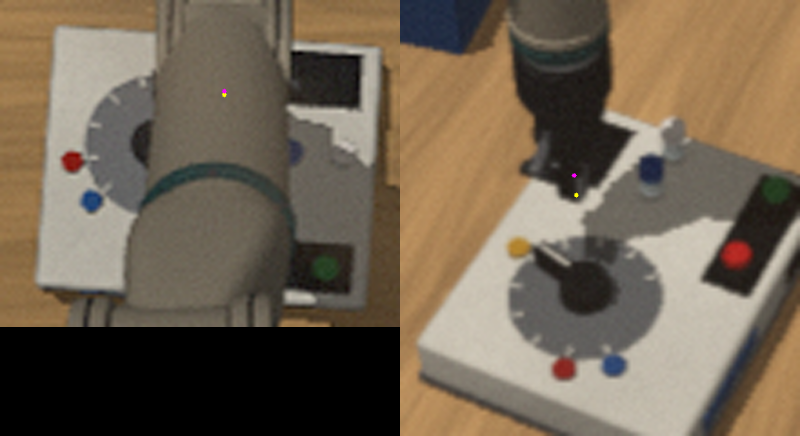

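The side view shows the fingertip at about (575,198), within a pixel or so of the projected tip, right of the pointer. The arm hides the dial from the top camera. I'll go down beside the pointer and push towards +y.

Request:
jog_arm --series '[[[0, 0, 0], [14, 0, 0], 1], [[0, 0, 0], [13, 0, 0], 1], [[0, 0, 0], [0, -6, 0], 1], [[0, 0, 0], [0, -8, 0], 1], [[0, 0, 0], [0, -6, 0], 1], [[0, 0, 0], [0, -3, 0], 1], [[0, 0, 0], [0, -3, 0], 1], [[0, 0, 0], [0, 0, 0], 1]]'

```text
clock: 4.25
eef_pos: [596.2, 17.9, 97.4]
tool_rot: [-2.904, 1.571, 0.238]
force: [0.3, 0.9, 0.0]
width: 0.1
```

Request:
jog_arm --series '[[[0, 0, 0], [0, -3, 0], 1], [[0, 0, 0], [0, 0, 0], 1]]'

```text
clock: 4.5
eef_pos: [596.1, 20.9, 97.3]
tool_rot: [-1.698, 1.571, 1.443]
force: [-0.1, 1.0, -0.3]
width: 0.1
```

Request:
jog_arm --series '[[[0, 0, 0], [0, -3, 0], 1], [[0, 0, 0], [0, 0, 0], 1]]'

```text
clock: 4.75
eef_pos: [596.4, 23.1, 97.4]
tool_rot: [2.385, 1.57, -0.757]
force: [1.4, -1.3, 0.5]
width: -0.2
```

Request:
jog_arm --series '[[[0, 0, 0], [0, -3, 0], 1], [[0, 0, 0], [0, 0, 0], 1]]'

```text
clock: 5.0
eef_pos: [596.2, 27.0, 97.4]
tool_rot: [-1.915, 1.57, 1.226]
force: [0.6, -0.5, 1.0]
width: -0.0
```

Request:
jog_arm --series '[[[0, 0, 0], [0, -2, 0], 1], [[0, 0, 0], [0, -2, 0], 1], [[0, 0, 0], [0, 0, 0], 1]]'

```text
clock: 5.38
eef_pos: [595.7, 31.7, 97.2]
tool_rot: [-0.847, 1.569, 2.295]
force: [0.6, -0.0, -0.5]
width: -0.2
```

Request:
jog_arm --series '[[[0, 0, 0], [0, -2, 0], 1], [[0, 0, 0], [0, -2, 0], 1], [[0, 0, 0], [0, 0, 0], 1]]'

```text
clock: 5.75
eef_pos: [595.9, 35.3, 97.3]
tool_rot: [-0.96, 1.57, 2.182]
force: [0.4, 0.5, 1.0]
width: -0.2
```

```bash
python3 -c "
from h import *
goto([596,40,97])
b=get_image('side');save(b,'pics/c3.png',(238,150,348,250),6)"
```

```text
t 5.75 pos [595.9  35.3  97.3] F [0.4 0.5 1. ] w -0.2
toolR cols [[-0.0, 0.0, -1.0], [0.001, -1.0, -0.0], [-1.0, -0.001, 0.0]]
shift tool [ 0.3 -4.7 -0.1]
```

View pics/c3.png

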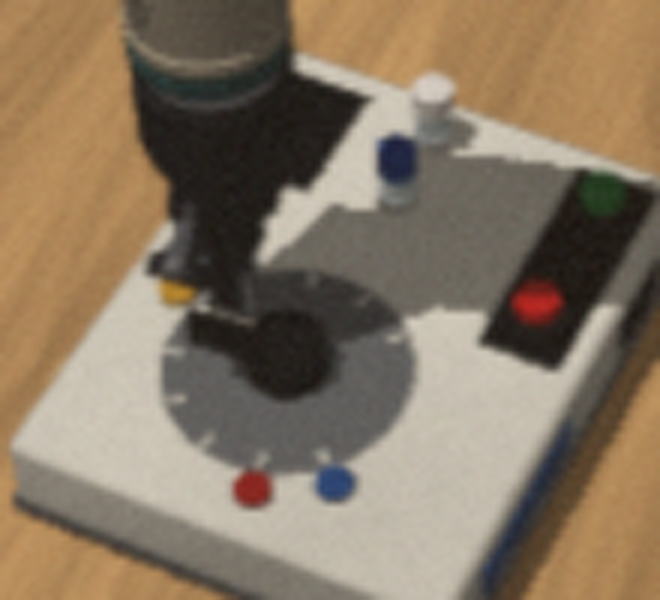

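```bash
python3 -c "
from h import *
b=get_image('side')
Q=onplane(b,np.array([(258,325),(203,308)])/6+[238,150],88)[:,:2];v=Q[1]-Q[0];print(Q,np.degrees(np.arctan2(v[1],v[0])),np.degrees(np.arctan2(*(Q[1]-[562.5,56.4])[::-1])))
print(read_state()['force'])"
```

```text
[[576.16958576  56.45656225]
 [605.86070813  56.88808651]] 0.8326656734905932 0.6449183416181528
[0.31269734 0.52410593 0.3646937 ]
```

The white line now points at about +1°, having started at −17°, so it is just past the crest. The wanted direction is about +12°. I'll push about 4 mm more, then look.

Request:
jog_arm --series '[[[0, 0, 0], [0, -1.5, 0], 1], [[0, 0, 0], [0, -1.5, 0], 1], [[0, 0, 0], [0, -1, 0], 1], [[0, 0, 0], [0, 0, 0], 1], [[0, 0, 0], [0, 0, 0], 1]]'

```text
clock: 6.48
eef_pos: [596.1, 38.6, 97.3]
tool_rot: [0.68, 1.571, -2.462]
force: [-0.5, 0.2, 0.0]
width: -0.3
```

Request:
jog_arm --series '[[[0, 0, 0], [0, 3, 0], 1], [[0, 0, 0], [0, 8, 0], 1], [[0, 0, 0], [0, 10, 0], 1], [[0, 0, 0], [0, 10, 0], 1], [[0, 0, 0], [-15, 0, 0], 1], [[0, 0, 0], [-30, 0, 0], 1], [[0, 0, 0], [-20, 0, 0], 1], [[0, 0, 0], [0, 0, 0], 1]]'

```text
clock: 7.48
eef_pos: [597.6, 8.0, 164.8]
tool_rot: [-3.027, 1.566, 0.115]
force: [0.5, 0.7, 0.1]
width: 0.3
```

```bash
python3 -c "
from h import *
goto([448.5,-98.5,150])
b=get_image('side');save(b,'pics/c4.png',(238,150,348,250),6)"
```

```text
t 7.47 pos [597.6   8.  164.8] F [0.5 0.7 0.1] w 0.3
toolR cols [[0.005, 0.0, -1.0], [0.001, -1.0, -0.0], [-1.0, -0.001, -0.005]]
shift tool [ 14.  106.5 149.1]
```

View pics/c4.png

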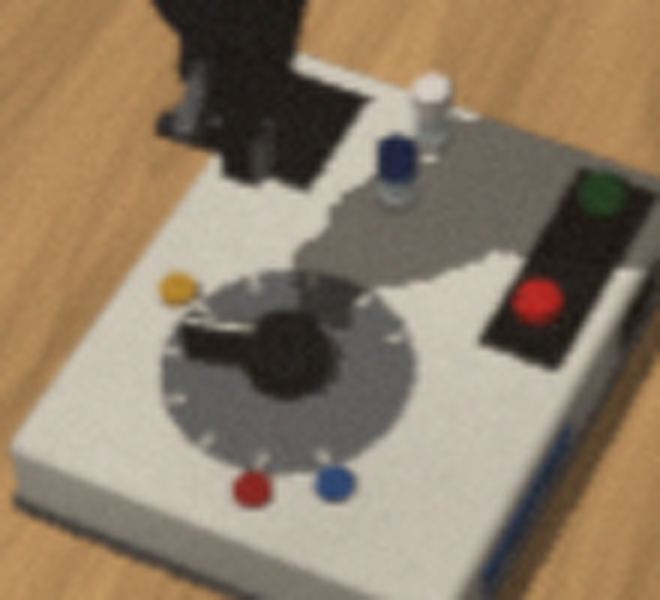

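```bash
python3 -c "
from h import *
b=get_image('side')
im=b['img'].astype(int);x,y,X,Y=262,196,286,212
sub=im[y:Y,x:X].min(2);print(sub)
c=np.array([562.5,56.4])
Q=onplane(b,np.array([(253,328),(190,323)])/6+[238,150],88)[:,:2];v=Q[1]-Q[0];print(Q,np.degrees(np.arctan2(v[1],v[0])),np.degrees(np.arctan2(*(Q[1]-c)[::-1])))
T=onplane(b,np.array([(172,350),(200,308),(253,284),(175,399),(207,440)])/6+[238,150],60)[:,:2];print(np.degrees(np.arctan2(*(T-c).T[::-1])))
for th in(11.5,14): 
  t=np.radians(th);print(th,[proj(b,np.r_[c+r*np.array([np.cos(t),np.sin(t)]),88])[0].round(1) for r in(16,48)])"
```

```text
[[185 175 155  97  61  53  57  84 132 166 181 181 177 178 170 151 127 135
  145 107  93  94  95  90]
 [177 168 127  65  47  48  49  55  79 135 175 173 162 138 122 107  98 116
  134 117  95  93  96  89]
 [177 170 127  62  49  49  48  46  69 118 162 153 123 103  91  88  95 109
  119 104  93  94  93  94]
 [178 175 144  73  50  51  52  59  86 115 123  97  99  93  91  96  94  95
   95  94  93  92  91  89]
 [179 176 159 110  76  72  74 105 130 134 107  96  92  92  89  92  96  92
   90  93  92  89  90  88]
 [181 179 177 163 143 140 142 138 123 136 125  99  90  94  90  89  92  92
   92  91  84  76  69  71]
 [178 180 181 175 174 167 142 104  91  98 111 106  93  92  89  87  91  88
   84  75  54  39  35  34]
 [181 178 177 179 177 148 115 128 136 121 122 120 100  95  96  88  85  84
   66  41  30  29  32  27]
 [180 181 179 179 162 114  60  52  64  74  91 110 123 144 147 140 122 104
   72  35  32  28  28  32]
 [181 182 178 178 146  86  47  32  32  31  44  47  49  55  58  65  72  63
   46  32  29  29  33  27]
 [181 180 179 156 114  79  50  28  27  24  26  24  26  26  23  28  34  31
   35  30  29  27  28  28]
 [181 176 170 144 113  92  66  26  30  24  25  27  26  27  27  27  25  28
   28  28  30  31  25  28]
 [177 179 169 149 140 127  79  35  29  24  22  26  26  23  27  25  26  26
   28  33  28  26  25  27]
 [177 176 161 115 103 113  86  45  40  36  31  27  26  30  33  28  23  29
   33  26  30  31  29  30]
 [178 176 157 103  95  95  93  83  70  76  57  53  48  41  39  38  32  28
   25  25  32  34  24  30]
 [176 177 155 101  94  91  90  89  89  89  92  88  87  80  74  79  53  33
   31  28  27  33  25  33]]
[[577.66178486  59.08012767]
 [607.73564531  67.82374906]] 16.211168259075837 14.173059609690704
[ 10.93430309 -18.09658695 -48.30935353  41.58474473  72.13039448]
11.5 [array([279.9, 204.7]), array([269.4, 203.2])]
14 [array([279.9, 204.9]), array([269.2, 203.7])]
```

The white line runs about (270,203) to (279,204.5), which matches +11.5° on the wanted tick. Next is the start key.

Request:
jog_arm --series '[[[0, 0, 0], [0, 16, 22], 1], [[0, 0, 0], [0, 27, 38], 1], [[0, 0, 0], [0, 27, 38], 1], [[0, 0, 0], [0, 22, 30], 1], [[0, 0, 0], [0, 14, 19.5], 1], [[0, 0, 0], [20, 0, 0], 1], [[0, 0, 0], [20, 0, 0], 1], [[0, 0, 0], [0, 0, 0], 1]]'

```text
clock: 8.57
eef_pos: [447.0, -98.0, 120.8]
tool_rot: [-0.186, 1.566, 2.955]
force: [-0.0, 0.0, -0.2]
width: -0.2
```

```bash
python3 -c "
from h import *
goto([450,-98.5,105])
p=read_state()['eef_pos'];tip=p-[0,0,25]
a=get_image('top');b=get_image('side')
u=onplane(a,np.array([[0,0]]),0)
o=[]
for d,(x,y,X,Y) in((a,(262,142,366,230)),(b,(248,135,358,250))):
    im=cv2.resize(d['img'][y:Y,x:X,::-1],None,fx=4,fy=4,interpolation=cv2.INTER_CUBIC)
    for q,c in((tip,(0,255,255)),((450,-98.5,74),(255,0,255))):
        v=(proj(d,q)[0]-[x,y])*4;cv2.circle(im,tuple(int(w) for w in v),2,c,-1)
    o.append(im)
h=max(i.shape[0] for i in o);im=np.hstack([np.pad(i,((0,h-i.shape[0]),(0,0),(0,0))) for i in o]);cv2.imwrite('pics/c5.png',im[:,:]);print(im.shape)"; cd pics; python3 -c "
import cv2;i=cv2.imread('c5.png');cv2.imwrite('c5b.png',cv2.resize(i,(795,int(i.shape[0]*795/i.shape[1]))))"
```

```text
t 8.57 pos [447.  -98.  120.8] F [-0.   0.  -0.2] w -0.2
toolR cols [[-0.004, -0.0, -1.0], [0.001, -1.0, 0.0], [-1.0, -0.001, 0.004]]
shift tool [15.8  0.5 -3. ]
(460, 856, 3)
```

View pics/c5b.png

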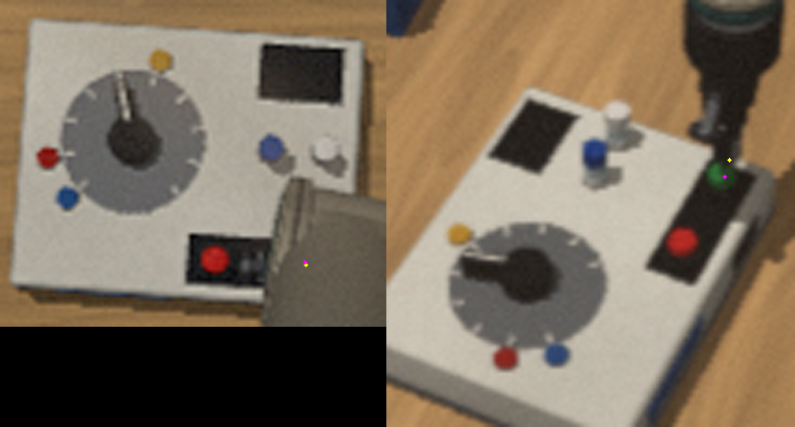

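Seen from above, the pointer's line ends at the third tick clockwise of the red one, at (120,76) in the crop. The fingertip is just above the green key; I'll shift it 4 mm in x and press.

Request:
jog_arm --series '[[[0, 0, 0], [0, 0, -4], 1], [[0, 0, 0], [8, 0, 0], 1], [[0, 0, 0], [4, 0, 0], 1], [[0, 0, 0], [0, 0, 0], 1]]'

```text
clock: 9.18
eef_pos: [452.2, -98.3, 109.9]
tool_rot: [-0.143, 1.57, 2.999]
force: [-0.1, 0.0, -0.2]
width: -0.1
```

Request:
jog_arm --series '[[[0, 0, 0], [2, 0, 0], 1], [[0, 0, 0], [2, 0, 0], 1], [[0, 0, 0], [0, 0, 0], 1]]'

```text
clock: 9.55
eef_pos: [452.6, -98.3, 106.4]
tool_rot: [3.102, 1.571, -0.039]
force: [0.0, -0.3, 1.2]
width: 0.1
```

Request:
jog_arm --series '[[[0, 0, 0], [2, 0, 0], 1], [[0, 0, 0], [0, 0, 0], 1]]'

```text
clock: 9.8
eef_pos: [452.6, -98.3, 104.3]
tool_rot: [2.905, 1.571, -0.237]
force: [-0.2, 1.1, 3.0]
width: 0.3
```

Request:
jog_arm --series '[[[0, 0, 0], [2, 0, 0], 1], [[0, 0, 0], [0, 0, 0], 1]]'

```text
clock: 10.05
eef_pos: [452.6, -98.3, 102.3]
tool_rot: [2.962, 1.571, -0.18]
force: [-0.6, -1.0, 3.4]
width: -0.1
```

Contact came at a TCP height of about 105–106 mm and the force is rising. I'll keep going until it bottoms out.

Request:
jog_arm --series '[[[0, 0, 0], [2, 0, 0], 1], [[0, 0, 0], [0, 0, 0], 1]]'

```text
clock: 10.3
eef_pos: [452.7, -98.4, 101.0]
tool_rot: [2.954, 1.57, -0.188]
force: [-2.2, 0.8, 11.4]
width: -0.1
```

Request:
jog_arm --series '[[[0, 0, 0], [1, 0, 0], 1], [[0, 0, 0], [0, 0, 0], 1]]'

```text
clock: 10.55
eef_pos: [452.7, -98.3, 100.7]
tool_rot: [3.073, 1.57, -0.069]
force: [-3.3, 0.9, 21.9]
width: 0.2
```

Request:
jog_arm --series '[[[0, 0, 0], [1, 0, 0], 1], [[0, 0, 0], [0, 0, 0], 1]]'

```text
clock: 10.8
eef_pos: [452.7, -98.4, 100.6]
tool_rot: [3.068, 1.569, -0.074]
force: [-5.2, 0.9, 33.1]
width: -0.4
```

The force rose sharply at 100.7, about 6 mm below first contact, so the key is on its stop. I'll let it up and move clear.

Request:
jog_arm --series '[[[0, 0, 0], [-3, 0, 0], 1], [[0, 0, 0], [-4, 0, 0], 1], [[0, 0, 0], [-8, 0, 0], 1], [[0, 0, 0], [-25, 0, 0], 1], [[0, 0, 0], [-40, 0, 0], 1], [[0, 0, 0], [-30, 40, 0], 1], [[0, 0, 0], [0, 55, 0], 1], [[0, 0, 0], [0, 55, 0], 1]]'

```text
clock: 11.8
eef_pos: [452.7, -249.5, 209.0]
tool_rot: [2.982, 1.57, -0.159]
force: [1.7, -0.1, 0.1]
width: -0.4
```

Request:
jog_arm --series '[[[0, 0, 0], [0, 55, 0], 1], [[0, 0, 0], [0, 50, 0], 1], [[0, 0, 0], [0, 20, 0], 1], [[0, 0, 0], [0, 0, 0], 1]]'

```text
clock: 12.3
eef_pos: [451.9, -373.9, 207.9]
tool_rot: [-0.632, 1.57, 2.507]
force: [0.4, 0.7, 0.4]
width: 0.1
```

```bash
python3 - <<'E'
from h import *
from m import blobs
a=get_image("top");b=get_image("side");s=read_state();print(s["clock"],s["eef_pos"].round(1),s["force"].round(1))
o=[cv2.resize(a["img"][142:230,260:366,::-1],(398,330),interpolation=cv2.INTER_CUBIC),cv2.resize(b["img"][155:260,238:358,::-1],(398,330),interpolation=cv2.INTER_CUBIC)]
cv2.imwrite("pics/end.png",np.hstack(o))
print("side");blobs(b,65,(290,165,345,210))
g=a["img"][160:180,285:312].min(2);m=(g>140)&True
E
```

```text
12.4 [ 452.8 -371.   208. ] [ 0.4 -0.5  0.2]
side
red 60 [327.  199.6] [463.1 -27.8  65. ]
green 21 [337.6 181.4] [ 458.6 -108.4   65. ]
blue 20 [303.8 175.2] [567.3 -93.1  65. ]
```

View pics/end.png

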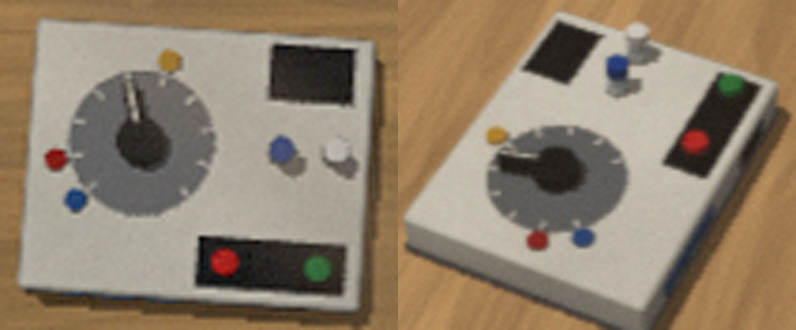

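The final picture shows the pointer on the third tick clockwise of red. The green key is back up at its original pixel (337.6,181.4), and the red key and vials are where they were. I'll hand the job in.

```bash
python3 -c "
from cell import *
print(finish_job())"
```

```text
the job is handed in; nothing more can be done
None
```

The selector now stands at the wanted position, and the start key was pressed after that; I handed the job in at about 12.4 s of the 58 s.

- **Selector:** The pointer started one click past the wanted position, at the yellow marker. I pushed its right side with the closed fingertips, one click anticlockwise. It now lies on the third tick clockwise of red.
- **Start key:** I pressed the green key straight down until it stopped. That was about 6 mm below first contact, and the force rose to 33 N. I then let it up and moved the arm clear.
- **Last checks:** Both final views show the pointer on the wanted tick. In the side view the green key, red key and blue-capped vial are within 0.2 pixel of where they started. The white-capped vial looks unmoved by eye. The last force reading was only noise.
- **Disagreement:** The two cameras differ by about 5 mm in x, so I used averaged positions. The side view read the pointer at 14–16° from rough line ends. The wanted direction was about 11.5°, and that view's error was a few degrees. A second look at its pixels and the top view both put it on the tick. I have no direct reading of the selector or key joints.

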